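# Find the concealed catch of the condiment box and open it

## Task

Open the wooden condiment box so that the jars inside can be reached. Feel along the front strip of its top for the flush catch plate and press it in until the lid springs up part way, then push the lid right back with the outside of the fingers until it stands upright, and take the hand away. Do not take hold of anything: the lid is only pushed, and the jars inside and the salt shaker, pepper mill and mug round the box stay where they stand.

Things in the scene. Friction and masses are not known exactly. Their poses are not given: they have to be found in the camera images.
- condiment_box: Plain wooden box fixed on the worktop, 175 mm deep (its x), 385 wide (y), 130 high. Origin: centre of its underside, at worktop height; x runs from its front (robot side) to its rear, y to the left, z up. Top: the lid, x -19 to +80 mm, full width, its top at z 130; in front of it a fixed deck, x -87 to -22: raised end caps (z 130) where |y| is over 92 mm, between them the front strip (z 127).
- strip_mid (a point): Middle of the front strip, on its rigid flat top; axes as the box (in the box frame x -50.5, y 0, z 127 mm). In the strip sits the catch plate, same wood, marked only by a 1.5 mm gap: 42 mm (x) by 62 mm (y), centred across the strip; along y its centre lies anywhere from -50 to +50 mm of this point, other each run and not reported: feel for it (the strip is rigid, the plate gives) or see it.
- catch (a joint): How far the catch plate is pressed in, m: 0 at rest, its face 2 mm below the strip's top; 0.006 fully in (8 mm below). It goes straight down against a spring (1.5 N to start, about 5 N fully in), draws back the bolts that hold the lid, which is free from 0.004 on, and comes back when let go. Fingertips must fit into its opening (45 x 65 mm); if they overlap the edge the strip stops them.
- lid (a joint): Opening angle of the lid, rad: 0 shut and latched, 1.55 upright at its stop. Hinge line along the box's y at x 84.5, z 125.5 mm of the box; the front edge rises and goes back. Unlatched, springs raise it within a second to about 1 rad (0.8 to 1.15) and friction hinges keep it there; pushed on with 1 to 2 N at its front edge it stays at any angle beyond.
- lid_edge (a point): Middle of the lid's front edge, half-way through its thickness of 9.5 mm, 104 mm from the hinge line; moves with the lid, which is 385 mm wide. Under the lid, just behind this edge and 140 mm to each side of it, hang two small steel keepers (24 mm wide, 25 mm deep); between them the underside is plain. A rubbery finger pushed level against the edge can jam while the lid leans far: move up and back along with the edge.
- salt_shaker_mid (a point): Loose salt shaker, 44 mm across, 90 mm high, standing to the left of the box; point at its centre, half-way up.
- pepper_mill_mid (a point): Loose dark wooden pepper mill, 58 mm across, 150 mm high, to the right of the box; point at its centre, half-way up.
- mug_mid (a point): Loose striped mug, 86 mm across and 120 mm with its handle, 101 mm high, behind the box; point at its centre, half-way up.
- honey_jar_mid (a point): Loose jar with a grey lid inside the box, 50 mm across, 70 mm high; point at its centre, half-way up.
- mustard_jar_mid (a point): Loose jar with a yellow lid inside the box, 49 mm across, 66 mm high; point at its centre, half-way up.

How it is judged:
By the outcome, as a careful person would: the job done as asked, in the order asked, and still so for the second after the job is handed in, with the robot touching nothing.
It also fails if it takes over 51 s, if anything falls off the work surface, if the arm or the gripper's body presses on something with over 40 N, if the wrist force passes 120 N, or if a joint passes its speed limit or range.

## Robot

A 6-joint arm with a two-finger parallel gripper is mounted at the origin on a cart in front of the work surface, level with it; the furniture and walls round the work are solid. World frame = base frame: x ahead of the robot, y to its left, z up, the work surface at z = 0. Lengths are in m, angles in rad, forces in N, time in s.
With the tool pointing down it reaches from about 0.35 to 0.975 m from the base axis. Payload 17.4 kg.
Tool frame: the origin (TCP) lies between the finger pads; the fingertips stand tcp_to_tips ahead of it and the grasp point (between the pads) is the TCP (tcp_to_tips is the distance from the TCP to the fingertips, in m); z points along the fingers, y is the line along which they close (so a half turn about z gives the same grasp; the last joint's range is limited). The gripper opens to 85 mm and grips with 20 to 120 N. Pads are 22 mm wide; open, the fingers measure 114 mm over their backs; the gripper's body (76 mm by 85 mm) begins 54 mm behind the grasp point. The pads swing forward as they close: fully open they stand 13 mm farther back than shut.
Start: joints at [1.3, 0.116, 1.442, -0, 1.584, -0.038], TCP at [0.156, 0.657, 0.25] pointing down, gripper open.
Joint ranges: [-2.83, 2.83], [-0.83, 2.19], [0.07, 2.5], [-1.14, 4.28], [0.01, 3], [-2.97, 2.97]. Speed limits (rad/s): [1.89, 1.89, 2.22, 3.14, 3.14, 3.14].

## Interface

Orientations are given as a unit quaternion [x, y, z, w].
In Python, from station import read_state, capture, camera_model, hand_in, tcp_to_tips gives the robot as it stands.
- The arm moves only by the tool send_rows, never from a script. Its argument "moves" is a list of rows, each a list of 3 entries, a list of its own where there are three numbers: the finger opening in cm, from 0 to 8.54, then the shift along the tool's x, y, z in cm, then the turn about the tool's z in degrees. A call has 1 to 12 rows; each row is the pose to reach, as a shift and turn from the pose commanded when the call began, along the tool's axes at that moment; what a row does not reach only later rows make up. A row lasts 1/12 s, in which the tool goes at most 41.7 mm and 7.16 degrees, less where a joint would pass 70% of its speed; a pose out of reach is approached as far as the arm can. A call with a gripper value outside its range is refused whole. The fingers move at their own pace and stop on an object; "newtons" is the grip in N (left out, the last holds). Time passes only in rows, so rows that repeat a pose let the fingers close. It gives the time, the measured TCP pose, the force, the opening and the grip force at its end, in the units of the state.
- read_state(): the state, without advancing time (a new reading comes with each control period).
- capture(name): name is "scene" or "top"; returns the picture (384x512x3 uint8, red, green, blue); there is no depth.
- camera_model(name): a dict with "K" (3x3 intrinsics, pixels), "R" (3x3) and "t" (3): a world point X has camera coordinates R X + t. Camera axes: x right, y down, z forward; pixel columns grow to the right and rows downward; lengths in m; the calibration is good to about 2 mm. A picture is of the moment at which its call begins. camera_model takes no time and is no camera call.
- hand_in(): hands the job in; it is judged then, once.
The state is a dict: "t": time; "joints": joint angles; "joint_vel": joint speeds; "tau": joint torques, N m; "ee_pos": TCP position; "orientation": TCP orientation; "wrist_force": force on the tool from outside, world axes, zero at the start; "wrist_torque": the same for the moment, N m; "finger_gap": opening from 0.0 (shut) to 1.0 (fully open); "finger_force": force on a finger pad.
Only numpy, scipy, OpenCV 4.12 (cv2) and the standard library are available. Lean on these libraries where they do the work, as an engineer would, in place of code of your own. Each camera call takes 0.05 s, during which the arm holds its last target. There are 200 camera calls.

## Working session

There is one attempt and no reset: what is moved stays moved. The work goes in short steps, Python scripts to look and compute and a tool call to move; the robot and the scene stay as the last step left them, time stands still between calls to the robot, and variables do not carry over. Pictures are saved under pics/ and viewed, at most 10 in all, crops included, and the job is handed in when it is done.

Besides the shell and the picture viewer there is one more tool, called after "Call:" by a JSON object that holds its "api" and its "payload", one argument or row to a line. send_rows: Moves the arm, as the interface text tells. Its arguments: {"type":"object","properties":{"moves":{"type":"array","items":{"type":"array"}},"newtons":{"type":"number"}},"required":["moves"]}

```bash
mkdir -p pics
python3 - <<'E'
from station import *
import cv2,numpy as np
s=read_state();print({k:np.round(v,3).tolist() for k,v in s.items()});print(tcp_to_tips() if callable(tcp_to_tips) else tcp_to_tips)
for n in("scene","top"):
    im=capture(n);cv2.imwrite(f"pics/{n}0.png",im[:,:,::-1])
    m=camera_model(n);R=np.array(m["R"]);print(n,np.round(m["K"],1).tolist(),np.round(R,3).tolist(),-R.T@np.array(m["t"]))
E
```

```text
{'t': 0.0, 'joints': [1.3, 0.116, 1.442, 0.0, 1.584, -0.038], 'joint_vel': [-0.001, 0.002, -0.001, 0.002, -0.001, -0.002], 'tau': [-0.002, -73.2, -63.249, -0.0, 0.007, 0.0], 'ee_pos': [0.156, 0.657, 0.25], 'orientation': [0.116, 0.993, -0.001, -0.0], 'wrist_force': [0.382, -0.419, -0.031], 'wrist_torque': [-0.046, -0.022, 0.041], 'finger_force': 0.0, 'finger_gap': 1.005}
0.019
scene [[498.7, 0.0, 259.8], [0.0, 498.7, 195.3], [0.0, 0.0, 1.0]] [[0.472, -0.881, 0.023], [-0.452, -0.264, -0.852], [0.757, 0.391, -0.523]] [-0.21296121 -0.38190787  0.70519002]
top [[350.4, 0.0, 257.6], [0.0, 350.4, 188.0], [0.0, 0.0, 1.0]] [[0.025, -0.999, 0.021], [-0.996, -0.027, -0.091], [0.091, -0.018, -0.996]] [0.56977103 0.06403629 0.96271199]
```

View pics/top0.png

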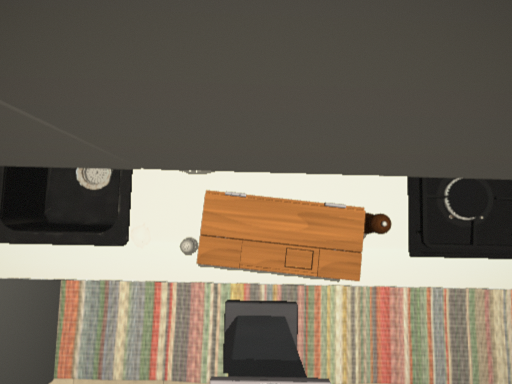

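View pics/scene0.png

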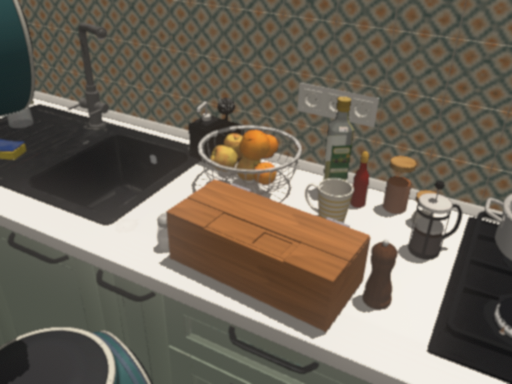

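The top view shows the box with corners near (206,191), (365,207), (360,279), (197,265), and the plate outline near (299,258). The shaker is at (188,246) and the mill at (380,224). A dark wall cabinet hangs over the rear.

```bash
cat > h.py <<'E'
from station import *
import cv2,numpy as np
def ray(n,uv,z):
    m=camera_model(n);R=np.array(m["R"]);c=-R.T@np.array(m["t"])
    d=R.T@np.linalg.inv(m["K"])@np.array([*uv,1.]);return c+d*(z-c[2])/d[2]
E
python3 - <<'E'
from h import *
im=cv2.imread("pics/top0.png");h=cv2.cvtColor(im,cv2.COLOR_BGR2HSV)
m=cv2.inRange(h,(5,110,60),(20,255,255));m[:170]=0;m[285:]=0
c=max(cv2.findContours(m,0,2)[0],key=cv2.contourArea)
a=cv2.approxPolyDP(cv2.convexHull(c),5,True)[:,0];print(a.tolist())
P=np.array([ray("top",p,.13) for p in a]);print(P.round(4))
print(np.linalg.norm(P-np.roll(P,-1,0),axis=1))
r=cv2.minAreaRect(c);print(r)
cv2.imwrite("pics/crop.png",cv2.resize(im[180:290,185:395],None,fx=3.8,fy=3.8,interpolation=cv2.INTER_CUBIC))
E
```

```text
[[206, 191], [363, 208], [359, 279], [198, 263]]
[[ 0.6356  0.1712  0.13  ]
 [ 0.6049 -0.2043  0.13  ]
 [ 0.4383 -0.1945  0.13  ]
 [ 0.4666  0.1833  0.13  ]]
[0.37670657 0.16693334 0.37882059 0.16934543]
((281.5426940917969, 235.6158447265625), (163.54910278320312, 73.98912811279297), 6.340191841125488)
```

View pics/crop.png

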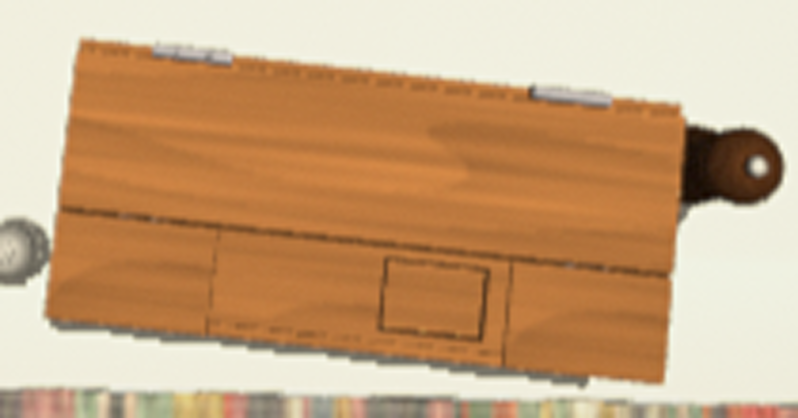

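The crop shows the plate outline clearly: (385,258), (489,268), (482,340), (378,330). The box corners are (79,39), (684,105), (664,383), (46,318).

```bash
cat >> h.py <<'E'
def tool():
    from scipy.spatial.transform import Rotation as Ro
    s=read_state();return np.array(s["ee_pos"]),Ro.from_quat(s["orientation"]).as_matrix(),s
E
python3 - <<'E'
from h import *
f=lambda u,v:(np.array([u,v])+.5)/3.8-.5+[185,180]
B=np.array([ray("top",f(*p),.13) for p in[(79,39),(684,105),(664,383),(46,318)]])
Q=np.array([ray("top",f(*p),.127) for p in[(385,258),(489,268),(482,340),(378,330)]])
E=B-np.roll(B,-1,0);print(np.linalg.norm(E,axis=1),np.linalg.norm(Q-np.roll(Q,-1,0),axis=1))
y=(B[0]-B[1])+(B[3]-B[2]);yaw=np.arctan2(-y[0],y[1]);print("yaw",np.degrees(yaw))
c=B.mean(0);Rz=np.array([[np.cos(yaw),-np.sin(yaw)],[np.sin(yaw),np.cos(yaw)]])
q=Q.mean(0);print("box",c,"plate",q,"in box",Rz.T@(q-c)[:2], "strip_mid",c[:2]+Rz@[-.0505,0])
p,R,s=tool();g=np.array([*q[:2],.20]);print("tool shift cm",R.T@(g-p)*100,"turn",np.degrees(np.arctan2(-R[0,1],R[1,1])))
print(ray("top",(281,170),.6))
E
```

```text
[0.38214974 0.17223788 0.38277174 0.17283331] [0.0650978  0.04432986 0.06477543 0.04428466]
yaw -4.662640658058028
box [ 0.53646074 -0.01117082  0.13      ] plate [ 0.48259143 -0.05248636  0.127     ] in box [-0.05033255 -0.04555778] strip_mid [ 0.48612787 -0.00706575]
tool shift cm [-48.16824392 -61.44908692   5.02727987] turn -13.34215298545991
[0.62256064 0.03337077 0.6       ]
```

Call:
{"api": "send_rows", "payload": {
  "moves": [
    [0,[-2.4,-3.1,0],-0.8],
    [0,[-4.8,-6.1,0],-1.5],
    [0,[-7.2,-9.2,0],-2.2],
    [0,[-9.6,-12.3,0],-3],
    [0,[-12,-15.4,0],-3.7],
    [0,[-14.4,-18.4,0],-4.4],
    [0,[-16.9,-21.5,0],-5.1],
    [0,[-19.3,-24.6,0],-5.8],
    [0,[-21.7,-27.7,0],-6.5],
    [0,[-24.1,-30.7,0],-7.2],
    [0,[-26.5,-33.8,0],-8],
    [0,[-28.9,-36.9,0],-8.7]
  ],
  "newtons": 30
}}

```text
t: 1.1
ee_pos: [0.3519, 0.2293, 0.2502]
orientation: [0.04, 0.999, 0.0, 0.0]
wrist_force: [1.8, 0.7, 0.2]
finger_gap: 0.006
finger_force: 0.0
```

Run:
```python
from h import *
p,R,s=tool();g=np.array([.4826,-.0525,.20]);print(s["t"],p,s["finger_gap"],tcp_to_tips);print("tool shift cm",R.T@(g-p)*100,"yaw",np.degrees(np.arctan2(-R[0,1],R[1,1])))
```

```text
1.1 [0.35188595 0.22929536 0.25021038] 0.005872743568028643 0.019
tool shift cm [-15.27401225 -27.0490676    5.02107328] yaw -4.56952939434124
```

Call:
{"api": "send_rows", "payload": {
  "moves": [
    [0,[-1.9,-3.4,0],0],
    [0,[-3.8,-6.8,0],0],
    [0,[-5.7,-10.1,0],0],
    [0,[-7.6,-13.5,0],0],
    [0,[-9.5,-16.9,0],0],
    [0,[-11.4,-20.2,0.5],0],
    [0,[-13.3,-23.6,2],0],
    [0,[-14.7,-26,3.5],0],
    [0,[-15.3,-27.1,5],0],
    [0,[-15.3,-27.1,7],0],
    [0,[-15.3,-27.1,7],0],
    [0,[-15.3,-27.1,7],0]
  ]
}}

```text
t: 2.1
ee_pos: [0.4819, -0.0513, 0.1797]
orientation: [0.041, 0.999, 0.0, -0.001]
wrist_force: [0.4, 0.3, 0.2]
finger_gap: 0.001
finger_force: 0.0
```

Run:
```python
from h import *
p,R,s=tool();g=np.array([.4826,-.0525,.144]);print(s["t"],p);print("tool shift cm",R.T@(g-p)*100,"yaw",np.degrees(np.arctan2(-R[0,1],R[1,1])),s["wrist_force"])
cv2.imwrite("pics/top1.png",cv2.resize(capture("top")[180:290,185:395,::-1],None,fx=3.8,fy=3.8,interpolation=cv2.INTER_CUBIC))
cv2.imwrite("pics/scene1.png",cv2.resize(capture("scene")[120:340,130:430,::-1],None,fx=2.6,fy=2.6,interpolation=cv2.INTER_CUBIC))
```

```text
2.1 [ 0.48190907 -0.05133799  0.17972916]
tool shift cm [-0.08562385 -0.11101867  3.57272271] yaw -4.653823203779088 [0.406646   0.30038977 0.21359393]
```

View pics/scene1.png

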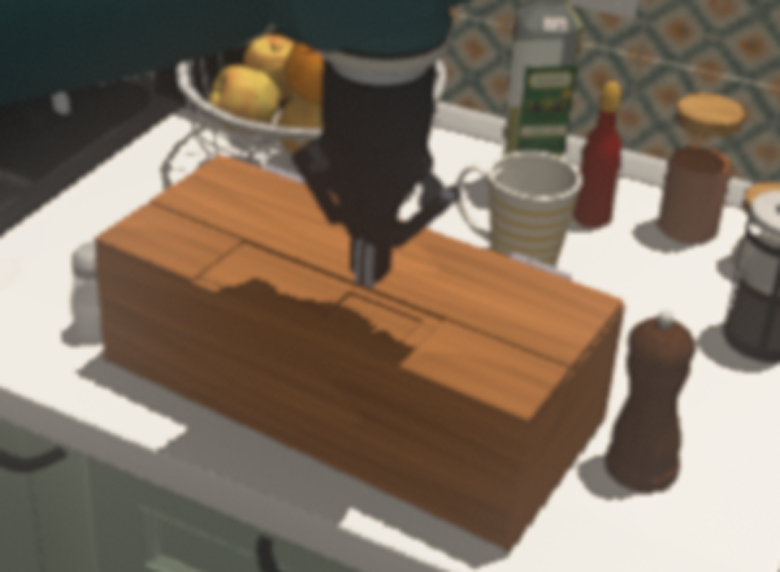

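The fingers are above the plate: tips at (365,280), plate near (385,310), and the surroundings are clear. I'll lower onto it.

Call:
{"api": "send_rows", "payload": {
  "moves": [
    [0,[-0.1,-0.1,1.5],0],
    [0,[-0.1,-0.1,2.8],0],
    [0,[-0.1,-0.1,3.2],0],
    [0,[-0.1,-0.1,3.4],0],
    [0,[-0.1,-0.1,3.5],0],
    [0,[-0.1,-0.1,3.6],0],
    [0,[-0.1,-0.1,3.7],0],
    [0,[-0.1,-0.1,3.8],0],
    [0,[-0.1,-0.1,3.8],0]
  ]
}}

```text
t: 2.95
ee_pos: [0.4835, -0.0525, 0.1427]
orientation: [0.04, 0.999, 0.0, 0.0]
wrist_force: [0.9, 0.1, 2.8]
finger_gap: -0.0
finger_force: 1.2
```

The plate gives softly at 2.8 N. Pressing on.

Call:
{"api": "send_rows", "payload": {
  "moves": [
    [0,[0,0,0.1],0],
    [0,[0,0,0.2],0],
    [0,[0,0,0.25],0],
    [0,[0,0,0.3],0],
    [0,[0,0,0.35],0],
    [0,[0,0,0.35],0],
    [0,[0,0,0.35],0],
    [0,[0,0,0.35],0],
    [0,[0,0,0.35],0],
    [0,[0,0,0.35],0],
    [0,[0,0,0.35],0],
    [0,[0,0,0.35],0]
  ]
}}

```text
t: 3.95
ee_pos: [0.4833, -0.0525, 0.1388]
orientation: [0.04, 0.999, 0.0, -0.0]
wrist_force: [0.0, -0.4, 0.6]
finger_gap: 0.001
finger_force: 0.0
```

Run:
```python
from h import *
cv2.imwrite("pics/scene2.png",cv2.resize(capture("scene")[120:340,130:430,::-1],None,fx=2.6,fy=2.6,interpolation=cv2.INTER_CUBIC))
```

```text
(no output)
```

View pics/scene2.png

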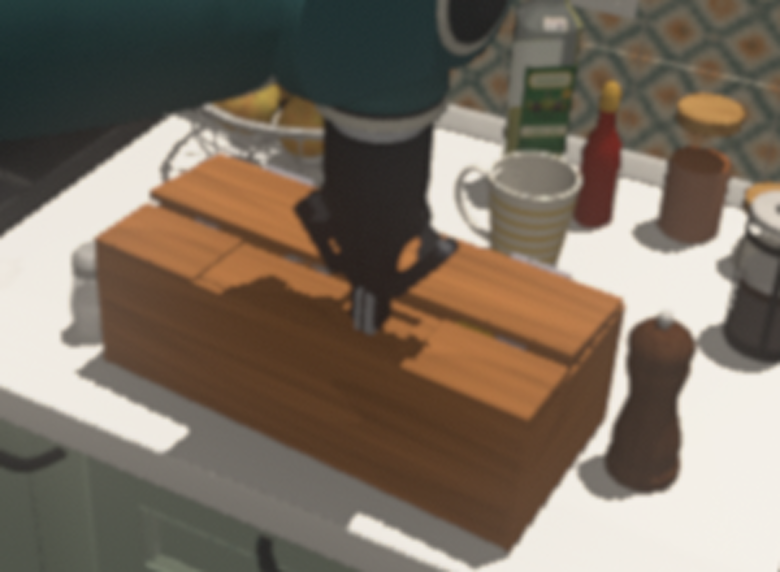

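The lid's front edge has risen clear of the deck, so it's unlatched. I'll wait for it to swing up.

Call:
{"api": "send_rows", "payload": {
  "moves": [
    [0,[0,0,0],0],
    [0,[0,0,0],0],
    [0,[0,0,0],0],
    [0,[0,0,0],0],
    [0,[0,0,0],0],
    [0,[0,0,0],0],
    [0,[0,0,0],0],
    [0,[0,0,0],0]
  ]
}}

```text
t: 4.67
ee_pos: [0.4833, -0.0525, 0.1388]
orientation: [0.04, 0.999, -0.0, 0.0]
wrist_force: [0.3, 0.4, 0.1]
finger_gap: 0.004
finger_force: 0.0
```

Run:
```python
from h import *
cv2.imwrite("pics/scene3.png",cv2.resize(capture("scene")[90:340,130:430,::-1],None,fx=2.3,fy=2.3,interpolation=cv2.INTER_CUBIC))
```

```text
(no output)
```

View pics/scene3.png

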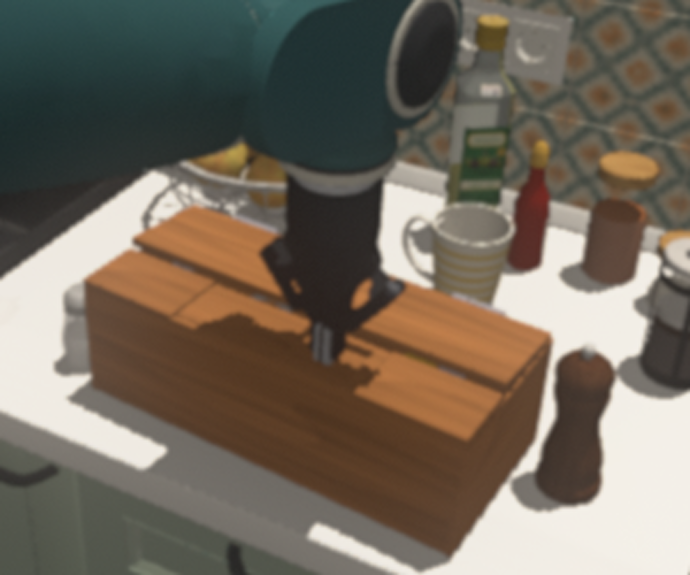

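The lid has stopped about 7 mm up, and there is no force on the fingers. I'll press a little further to see whether that frees it.

Call:
{"api": "send_rows", "payload": {
  "moves": [
    [0,[0,0,0.05],0],
    [0,[0,0,0.1],0],
    [0,[0,0,0.15],0],
    [0,[0,0,0.15],0],
    [0,[0,0,0.15],0],
    [0,[0,0,0.15],0]
  ]
}}

```text
t: 5.22
ee_pos: [0.4834, -0.0525, 0.1379]
orientation: [0.04, 0.999, -0.0, 0.0]
wrist_force: [-3.5, 0.4, 8.9]
finger_gap: 0.0
finger_force: 3.9
```

Run:
```python
from h import *
a=capture("scene")
b=cv2.imread("pics/scene0.png")[:,:,::-1]
cv2.imwrite("pics/scene4.png",cv2.resize(np.hstack([b[180:320,155:385],a[180:320,155:385]])[:,:,::-1],None,fx=1.7,fy=1.7,interpolation=cv2.INTER_CUBIC))
```

```text
(no output)
```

View pics/scene4.png

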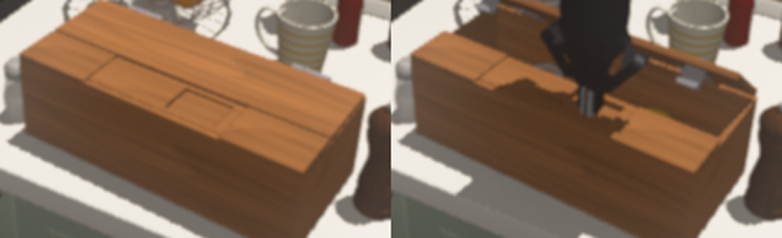

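The lid has now sprung up, with its underside and a keeper visible in the right half. I'll lift straight up out of the opening, then back off.

Call:
{"api": "send_rows", "payload": {
  "moves": [
    [0,[0,0,-0.5],0],
    [0,[0,0,-1.2],0],
    [0,[1.5,0,-2],0],
    [0,[3.5,1,-4],0],
    [0,[4,2.5,-6],0],
    [0,[4,4,-7.5],0],
    [0,[4,4.5,-8],0],
    [0,[4,4.5,-8],0],
    [0,[4,4.5,-8],0]
  ]
}}

```text
t: 6.02
ee_pos: [0.4471, -0.0045, 0.2167]
orientation: [0.04, 0.999, -0.0, -0.0]
wrist_force: [-0.7, -0.1, -0.1]
finger_gap: 0.0
finger_force: 0.0
```

Run:
```python
from h import *
p,R,s=tool();print(s["t"],p,s["wrist_force"])
t=capture("top")[160:290,175:395];a=capture("scene")[130:300,140:390]
o=np.zeros((600,800,3),np.uint8);t=cv2.resize(t,None,fx=2.2,fy=2.2);a=cv2.resize(a,None,fx=1.8,fy=1.8)
o[:t.shape[0],:t.shape[1]]=t;o[290:290+a.shape[0],:a.shape[1]]=a
cv2.imwrite("pics/both5.png",o[:,:,::-1])
yaw=np.radians(-4.66);B=np.array([[np.cos(yaw),-np.sin(yaw),0],[np.sin(yaw),np.cos(yaw),0],[0,0,1]])
for n in("top","scene"):
  m=camera_model(n)
  for th in(.8,1,1.2,1.55):
    for y in(.1925,-.1925):
      X=np.array([.5365,-.0112,0])+B@[.0845-.104*np.cos(th),y,.1255+.104*np.sin(th)]
      c=np.array(m["K"])@(np.array(m["R"])@X+m["t"]);uv=c[:2]/c[2]
      q=(uv-[175,160])*2.2 if n=="top" else (uv-[140,130])*1.8+[0,290]
      print(n,th,y,q.round(0))
```

```text
6.0167 [ 0.4470935  -0.00454508  0.21672822] [-0.6946615  -0.12482956 -0.09924702]
top 0.8 0.1925 [ 48. 135.]
top 0.8 -0.1925 [436. 176.]
top 1 0.1925 [ 48. 118.]
top 1 -0.1925 [442. 160.]
top 1.2 0.1925 [49. 98.]
top 1.2 -0.1925 [447. 141.]
top 1.55 0.1925 [52. 61.]
top 1.55 -0.1925 [453. 104.]
scene 0.8 0.1925 [ 98. 349.]
scene 0.8 -0.1925 [399. 453.]
scene 1 0.1925 [106. 335.]
scene 1 -0.1925 [407. 435.]
scene 1.2 0.1925 [116. 322.]
scene 1.2 -0.1925 [415. 419.]
scene 1.55 0.1925 [133. 306.]
scene 1.55 -0.1925 [429. 399.]
```

View pics/both5.png

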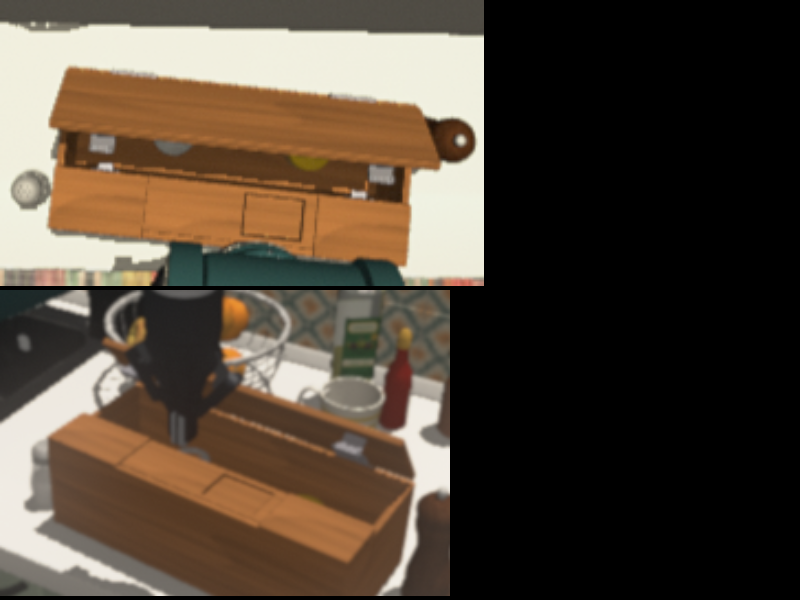

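In the top view the lid edge runs from (50,126) to (438,166), about 0.93 rad. The jars are visible and undisturbed. Next I push the edge up and back along its arc.

Call:
{"api": "send_rows", "payload": {
  "moves": [
    [0,[-3,0,0.4],0],
    [0,[-6,0,0.5],0],
    [0,[-8,0,0.5],0],
    [0,[-9,0,0.5],0],
    [0,[-9.5,0,0.5],0],
    [0,[-10,0,0.3],0],
    [0,[-10.5,0,0],0],
    [0,[-11,0,-0.3],0],
    [0,[-11.5,0,-0.6],0],
    [0,[-12,0,-0.9],0],
    [0,[-12.5,0,-1.1],0],
    [0,[-12.5,0,-1.1],0]
  ]
}}

```text
t: 7.12
ee_pos: [0.5724, -0.0146, 0.2289]
orientation: [0.04, 0.999, -0.0, 0.0]
wrist_force: [1.1, -0.2, -0.1]
finger_gap: -0.002
finger_force: 0.0
```

Run:
```python
from h import *
p,R,s=tool();print(s["t"],p,s["wrist_force"],np.round(s["tau"],1),np.round(s["joints"],2))
t=capture("top");a=capture("scene")
o=np.zeros((600,800,3),np.uint8);t=cv2.resize(t[100:290,100:420],None,fx=1.6,fy=1.5);a=cv2.resize(a[0:290,100:450],None,fx=1.05,fy=1.05)
o[:t.shape[0],:t.shape[1]]=t;o[290:290+a.shape[0],:a.shape[1]]=a
cv2.imwrite("pics/both6.png",o[:,:,::-1])
```

```text
7.1167 [ 0.57244908 -0.01456503  0.22894701] [ 1.11301777 -0.19399158 -0.11530431] [ -0.  -53.7 -63.2  -0.    0.1  -0. ] [-0.07 -0.1   1.69  0.    1.55 -1.56]
```

View pics/both6.png

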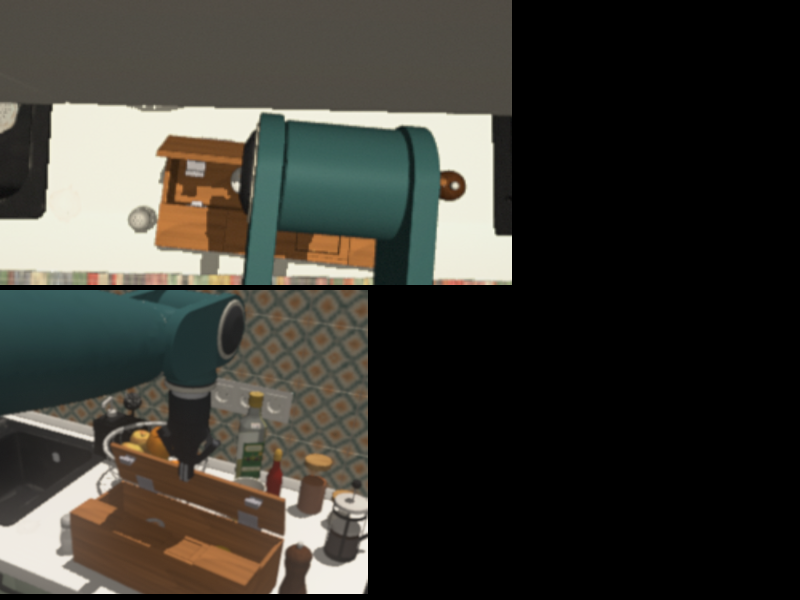

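The lid is around 1.25 rad, with the fingers in front of it and the jars in place. The wrist at (350,180) in the top view is coming close to the wall cabinet's edge. I'll back off, turn the hand 90° and open the fingers, so the back of one finger finishes the push with about 45 mm less reach.

Call:
{"api": "send_rows", "payload": {
  "moves": [
    [0,[2,0,0],0],
    [0,[5,0,0],0],
    [0,[7,0,0],7],
    [0,[7,0,0],14],
    [0,[7,0,0],21],
    [0,[7,0,0],28],
    [0,[7,0,0],35],
    [0,[7,0,0],42],
    [0,[7,0,0],49],
    [0,[7,0,0],56],
    [0,[7,0,0],63],
    [0,[7,0,0],70]
  ]
}}

```text
t: 8.22
ee_pos: [0.5016, -0.0088, 0.2281]
orientation: [0.609, 0.793, -0.0, -0.0]
wrist_force: [-0.2, 0.4, 0.4]
finger_gap: -0.001
finger_force: 0.0
```

Call:
{"api": "send_rows", "payload": {
  "moves": [
    [8.5,[0,0,0.5],7],
    [8.5,[0,0,1],14],
    [8.5,[0,0,1.5],20],
    [8.5,[0,0,2],20],
    [8.5,[0,0,2],20],
    [8.5,[0,0,2],20],
    [8.5,[0,0,2],20],
    [8.5,[0,0,2],20]
  ]
}}

```text
t: 8.88
ee_pos: [0.502, -0.0088, 0.2087]
orientation: [0.735, 0.679, 0.0, 0.0]
wrist_force: [0.2, 0.6, 0.4]
finger_gap: 0.997
finger_force: 0.0
```

Run:
```python
from h import *
p,R,s=tool();yaw=np.radians(-4.66);B=np.array([[np.cos(yaw),-np.sin(yaw),0],[np.sin(yaw),np.cos(yaw),0],[0,0,1]])
print(s["t"],"box",B.T@(p-[.5365,-.0112,0]),s["finger_gap"],s["wrist_force"]);print("tool axes in box",(B.T@R).round(3))
```

```text
8.8833 box [-0.03460057 -0.00045746  0.2086595 ] 0.9967351065348409 [0.17297981 0.64544431 0.35618138]
tool axes in box [[-0.002  1.     0.   ]
 [ 1.     0.002 -0.   ]
 [-0.     0.    -1.   ]]
```

Call:
{"api": "send_rows", "payload": {
  "moves": [
    [8.5,[0,1.5,0],0],
    [8.5,[0,2.2,0],0],
    [8.5,[0,2.6,0],0],
    [8.5,[0,3,-0.1],0],
    [8.5,[0,3.4,-0.2],0],
    [8.5,[0,3.8,-0.3],0],
    [8.5,[0,4.2,-0.4],0],
    [8.5,[0,4.6,-0.4],0],
    [8.5,[0,5,-0.5],0],
    [8.5,[0,5.3,-0.5],0],
    [8.5,[0,5.5,-0.5],0],
    [8.5,[0,5.5,-0.5],0]
  ]
}}

```text
t: 9.88
ee_pos: [0.557, -0.0133, 0.2132]
orientation: [0.735, 0.678, -0.0, -0.0]
wrist_force: [-0.9, 0.7, -0.1]
finger_gap: 0.993
finger_force: 0.0
```

Creep on until the stop is felt.

Call:
{"api": "send_rows", "payload": {
  "moves": [
    [8.5,[0,0.1,0],0],
    [8.5,[0,0.2,0],0],
    [8.5,[0,0.3,0],0],
    [8.5,[0,0.4,0],0],
    [8.5,[0,0.4,0],0]
  ]
}}

```text
t: 10.3
ee_pos: [0.5583, -0.0134, 0.2134]
orientation: [0.735, 0.678, -0.002, -0.002]
wrist_force: [-33.6, 2.4, 12.4]
finger_gap: 0.997
finger_force: 17.2
```

The stop is felt clearly, with the force jumping from 1 N to 34 N. I'll withdraw.

Call:
{"api": "send_rows", "payload": {
  "moves": [
    [8.5,[0,-0.4,0],0],
    [8.5,[0,-1,0],0],
    [8.5,[0,-3,0],0],
    [8.5,[0,-6,0],0],
    [8.5,[0,-9,-1],0],
    [8.5,[0,-12,-2],0],
    [8.5,[0,-14,-3],0],
    [8.5,[0,-15,-4],0],
    [8.5,[0,-15,-4],0],
    [8.5,[0,-15,-4],0]
  ]
}}

```text
t: 11.13
ee_pos: [0.4113, -0.0015, 0.2538]
orientation: [0.735, 0.678, 0.001, 0.001]
wrist_force: [-0.7, -0.1, -0.7]
finger_gap: 0.996
finger_force: 0.0
```

Run:
```python
from h import *
p,R,s=tool();print(s["t"],p,s["wrist_force"])
t=capture("top")[160:290,175:395];a=capture("scene")[130:300,140:390]
o=np.zeros((600,800,3),np.uint8);t=cv2.resize(t,None,fx=2.2,fy=2.2);a=cv2.resize(a,None,fx=1.8,fy=1.8)
o[:t.shape[0],:t.shape[1]]=t;o[290:290+a.shape[0],:a.shape[1]]=a
cv2.imwrite("pics/both7.png",o[:,:,::-1])
```

```text
11.1333 [ 0.41127932 -0.00147451  0.25376745] [-0.66625386 -0.05907127 -0.72555298]
```

View pics/both7.png

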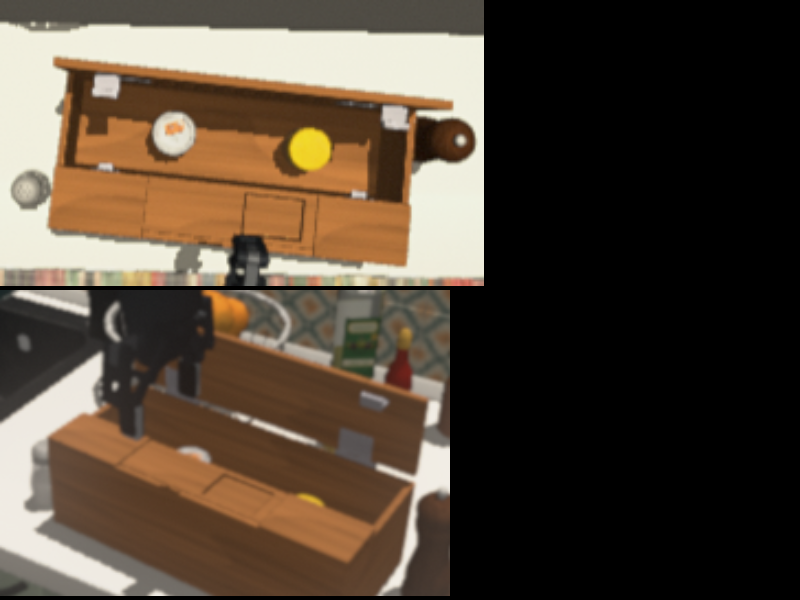

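The lid edge is at (53,61) and (453,104), exactly the predicted upright position. Both jars, the shaker and the mill are undisturbed, and the hand is clear.

```bash
python3 -c "
from station import *
print(hand_in())"
```

```text
the job is handed in; nothing more can be done
None
```

The box is open: I pressed the catch, pushed the lid back to its upright stop (34 N at the stop), took the hand clear and handed in at about 11 s. The jars, shaker and mill stayed put in the last pictures; the mug stood clear throughout but was mostly out of view in the last ones.

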